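Gauge a handle blank against the flip stop

ROBOT

A 6-joint arm with a two-finger parallel gripper is mounted at the origin on the work surface. World frame = base frame: x ahead of the robot, y to its left, z up, the work surface at z = 0. Lengths are in m, angles in rad, forces in N, time in s.
With the tool pointing down it reaches from about 0.25 to 0.725 m from the base axis. Payload 9.7 kg.
Tool frame: the origin (TCP) lies at the very end of the fingers, on their centre line; the grasp point (between the pads) lies 19 mm behind it; z points along the fingers, y is the direction in which the jaws open and shut (so a half turn about z gives the same grasp; the last joint's range is limited). The gripper opens to 85 mm and grips with 20 to 120 N. Pads are 22 mm wide; open, the fingers measure 114 mm over their backs; the gripper's body (76 mm by 85 mm) begins 54 mm behind the grasp point. The pads swing forward as they close: fully open they stand 13 mm farther back than shut.
Start: joints at [1.283, 0.087, 0.176, 1.66, 0, 1.571], TCP at [0.156, 0.527, 0.231] pointing down, gripper open.
Joint ranges: [-3.13, 3.13], [-0.85, 1.81], [-1.15, 1.24], [-2.2, 2.28], [-1.44, 1.52], [-3.14, 3.14]. Speed limits (rad/s): [2.22, 2.22, 2.57, 3.14, 3.14, 3.14].

INTERFACE

Orientations are given as a unit quaternion [x, y, z, w].
In Python, from cell import robot gives the robot as it stands. Calls block until the motion is done:
- robot.move_to(position, orientation): joint-space move of the TCP to a pose.
- robot.move_straight(position, attitude=None, speed=0.15, stop_force=None): straight line of the TCP; attitude=None keeps the orientation; speed is the mean speed in m/s. With stop_force (N) it stops when the force on the tool has changed by that much, and returns True; else False.
- robot.move_joints(angles): joint-space move.
- robot.grip(opening, f_grip=None): finger opening in m; f_grip is the grip in N (None keeps the last); returns when the fingers have stopped.
- robot.wait(seconds).
- robot.inverse_kinematics(position, orientation): joint angles nearest the present ones, or None.
- robot.capture(name): name is "scene" or "top"; returns a dict with "color" (480x640x3 uint8, blue, green, red), "fx", "fy", "cx", "cy" (pixels), "cam_to_world" (4x4, takes a point from camera to world coordinates). Camera axes: x right, y up, looking along -z (the intrinsics and any distortion apply to the point x, -y, -z); pixel columns grow to the right and rows downward; lengths in m; the calibration is good to about 2 mm. A picture is of the moment at which its call begins. There is no depth.
A pose or a line that the arm cannot do raises robot.MotionError and nothing moves.
- robot.finish_job(): hands the job in, once; it reports no verdict.
Readings, each from a call of its own:
- robot.read_clock(): time.
- robot.read_q(): joint angles.
- robot.read_joint_vel(): joint speeds.
- robot.read_tau(): joint torques, N m.
- robot.read_position(): TCP position.
- robot.read_ee_rot(): TCP orientation.
- robot.read_wrist_force(): force on the tool from outside, world axes, zero at the start.
- robot.read_ft_torque(): the same for the moment, N m.
- robot.read_finger_gap(): finger opening in m.
Only numpy, scipy, OpenCV 4.12 (cv2) and the standard library are available. Lean on these libraries where they do the work, as an engineer would, in place of code of your own. Each camera call takes 0.05 s, during which the arm holds its last target.

TASK

First flip the metal stop on the trimming jig's fence all the way down. Then take the square wooden blank that stands in the cardboard rack, lay it on its side on the green mat and let go of it there, take it again and set it lying on the jig's bed, along the fence, its side flush against the fence and its end touching the face of the lowered stop that looks along the fence towards the rack's side of the table. Last, flip the stop fully up out of the way, leaving the blank exactly where it was gauged and the other things on the table undisturbed.

Things in the scene. Friction and masses are not known exactly. Their poses are not given: they have to be found in the camera images.
- jig: Trimming jig, fixed: plywood bed board 140 (its x) x 220 (its y) x 12 mm thick; origin at the centre of its underside, on the table. A low wooden fence 25 mm wide and 12 mm high above the bed runs along the whole far (+x) edge; the fence's flat face looks to the jig's -x and lies 45 mm to +x of the origin. z up. Yaw varies.
- gauge_corner (a point): Point on the fixed stop where three planes meet: bed surface (12 mm above the table), fence face, and the gauging face of the leaf when down (the leaf's -y side). Axes parallel to the jig's: x through the fence, y along it, z up. The blank belongs on the -x, -y side of it: when gauged its centre is at (-18, -50, +18) mm in these axes. The stop's place along the fence varies.
- leaf (a joint): Hinge of the stop's leaf, rad: 0 = fully down (leaf level, reaching out from the fence over the bed, at its end stop), 1.57 = upright, 1.95 = leaning back at its other end stop. Starts up (1.4 to 1.9). The hinge is stiff (0.06 N m, under 1 N at the knob), so the leaf stays where it is left.
- stop_hinge (a point): On the hinge axis of the leaf, at its middle: 8 mm beyond the fence face, 24 mm above the bed. The axis runs along the jig's y; a growing angle lifts the leaf's end from the -x side up and over towards +x. A steel bracket 36 mm wide (y), reaching 34 mm above the bed, holds it on the fence.
- stop_knob (a point): Centre of the round grip at the free end of the aluminium leaf: a short cylinder 18 mm in diameter and 14 mm long along the jig's y, 80 mm from the hinge axis. Leaf itself 10 mm thick (y), 18 mm high (14 mm below to 4 mm above the line from hinge axis to knob, when down). Pinched by its two flat ends (along the jig's y), the knob can turn between the fingers, so that the leaf can be led round its arc with the gripper pointing down.
- blank_mid (a point): Centre of the loose square wooden blank, 36 x 36 x 100 mm, about 90 g; its z axis runs along its length, its x and y square to its sides. It starts upright in one of the rack's three cells, its foot 5 mm and its top 105 mm above the table, turned at will up to 0.35 rad to the rack; it tips over onto a side when pushed near its top.
- mat: Green cutting mat, fixed, 180 (x) x 150 (y) x 2 mm; origin at the centre of its underside.
- rack: Fixed cardboard rack, 232 (its x) x 78 (its y) x 45 mm high, walls 5 mm, floor 5 mm, with three cells in a row along its x (centres 76 mm apart) whose order varies; origin at the centre of its underside. The neighbours in its cells stand close along its x; its y sides are free.
- dowel: Loose round rod standing in the rack, 32 mm diameter, 90 mm tall; origin at its foot. Leave alone.
- slat: Loose flat slat standing in the rack, 42 x 18 x 85 mm tall; origin at its foot. Leave alone.
- glue: Loose white bottle, 42 mm diameter, 125 mm tall; origin at its foot. Leave alone.
- jar: Loose glass jar, 60 mm diameter, 60 mm tall; origin at its foot. Leave alone.
- tape: Loose roll, 64 mm diameter, 20 mm high, lying flat; origin at the centre of its underside. Leave alone.
- brush: Loose brush lying on the table, its x along it; about 20 mm high. Leave alone.
- offcut: Small loose offcut, 28 x 36 x 16 mm high, lying on the jig's bed near its front corner away from the stop; origin at the centre of its underside. Leave alone.
- mug: Loose mug, 76 mm diameter plus a handle, 85 mm tall; origin at its foot. Leave alone.
There are look-alikes about, which are no part of the job. Of the things shaped like the mat, the green one is meant. What is shaped like the part that bears blank_mid but turquoise is not meant.

How it is judged:
By the outcome, as a careful person would: the job done as asked, in the order asked, and still so for the second after the job is handed in, with the robot touching nothing.
It also fails if it takes over 72 s, if anything falls off the work surface, if the arm or the gripper's body presses on something with over 40 N, if the wrist force passes 120 N, or if a joint passes its speed limit or range.

## Working session

There is one attempt and no reset: what is moved stays moved. The work goes in short steps, each a Python script; the robot and the scene stay as the last script left them, time stands still between calls to the robot, and variables do not carry over. Pictures are saved under pics/ and viewed, and the job is handed in when it is done.

```bash
ls -la; mkdir -p pics; python3 - <<'E'
from cell import robot
import cv2,numpy as np
for n in("scene","top"):
    c=robot.capture(n); cv2.imwrite(f"pics/{n}0.png",c["color"])
    print(n,c["fx"],c["fy"],c["cx"],c["cy"],[k for k in c if k!="color"]);print(np.round(c["cam_to_world"],4))
print(robot.read_clock(),robot.read_ee_rot(),robot.read_finger_gap())
E
```

```text
total 12
drwxr-xr-x  3 agent agent 4096 Dec  7 02:36 .
drwxr-xr-x 23 root  root  4096 Dec  7 02:36 ..
drwxr-xr-x  2 agent agent 4096 Dec  7 02:36 pics
scene 443.6460241138058 443.6460241138058 325.2965379395744 239.65324544416902 ['fx', 'fy', 'cx', 'cy', 'cam_to_world']
[[-0.3396 -0.5791  0.7412  1.1735]
 [ 0.9405 -0.221   0.2582  0.1916]
 [ 0.0143  0.7847  0.6197  0.6728]
 [ 0.      0.      0.      1.    ]]
top 467.56110773882233 467.56110773882233 314.6466805951096 240.11514222023925 ['fx', 'fy', 'cx', 'cy', 'cam_to_world']
[[ 0.0285  0.9885 -0.1488  0.2916]
 [-0.9996  0.0295  0.0045 -0.0487]
 [ 0.0088  0.1486  0.9889  1.1929]
 [ 0.      0.      0.      1.    ]]
0.1 [ 1.43382004e-01  9.89667240e-01 -5.89117648e-04 -8.85264006e-05] 0.08547804799105048
```

View pics/scene0.png

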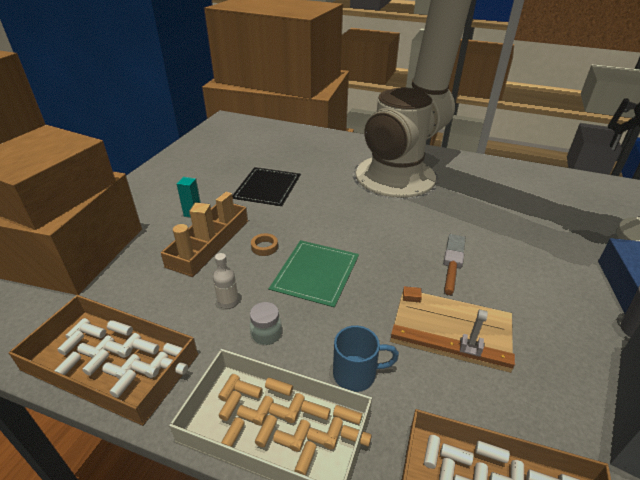

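View pics/top0.png

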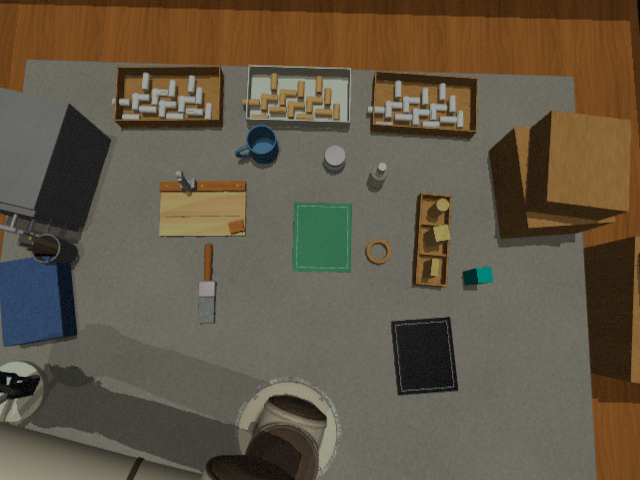

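The scene view has the rack at about (205,240), the green mat at (315,272), and the jig at (455,325) with its stop at (475,335). The top view has the rack at (433,240), mat at (322,237), jig at (203,208) and stop at (185,182). Upright candidates are:
- wooden posts at scene (182,240), (202,220) and (225,207)
- the turquoise post at (188,195), outside the rack, so it is a decoy

I'll enlarge both areas.

```bash
cat > h.py <<'E'
import numpy as np,cv2
from scipy.spatial.transform import Rotation as R
def proj(c,P):
    P=np.atleast_2d(P);T=np.linalg.inv(c["cam_to_world"]);p=P@T[:3,:3].T+T[:3,3]
    return np.c_[c["cx"]+c["fx"]*p[:,0]/-p[:,2], c["cy"]+c["fy"]*-p[:,1]/-p[:,2]]
def cast(c,uv,z):
    uv=np.atleast_2d(uv).astype(float);d=np.c_[(uv[:,0]-c["cx"])/c["fx"],-(uv[:,1]-c["cy"])/c["fy"],-np.ones(len(uv))]
    M=c["cam_to_world"];d=d@M[:3,:3].T;o=M[:3,3];t=(z-o[2])/d[:,2];return o+t[:,None]*d
def tri(c1,u1,c2,u2):
    def ray(c,uv):
        a,b=cast(c,uv,0)[0],c["cam_to_world"][:3,3];d=a-b;return b,d/np.linalg.norm(d)
    (o1,d1),(o2,d2)=ray(c1,u1),ray(c2,u2)
    t=np.linalg.lstsq(np.c_[d1,-d2],o2-o1,rcond=None)[0]
    a,b=o1+t[0]*d1,o2+t[1]*d2;return (a+b)/2,np.linalg.norm(a-b)
def crop(im,x0,y0,x1,y1,s,name):
    cv2.imwrite(name,cv2.resize(im[y0:y1,x0:x1],None,fx=s,fy=s,interpolation=cv2.INTER_CUBIC))
E
python3 - <<'E'
from h import *
import pickle
from cell import robot
d={n:robot.capture(n) for n in("scene","top")}
pickle.dump(d,open("c0.pkl","wb"))
a=cv2.resize(d["top"]["color"][170:250,150:255],None,fx=7,fy=7,interpolation=cv2.INTER_CUBIC);cv2.imwrite("pics/jt.png",a)
crop(d["scene"]["color"],380,270,530,380,5,"pics/js.png")
crop(d["top"]["color"],405,185,500,295,5,"pics/rt.png")
crop(d["scene"]["color"],150,165,260,280,5,"pics/rs.png")
E
```

```text
(no output)
```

View pics/jt.png

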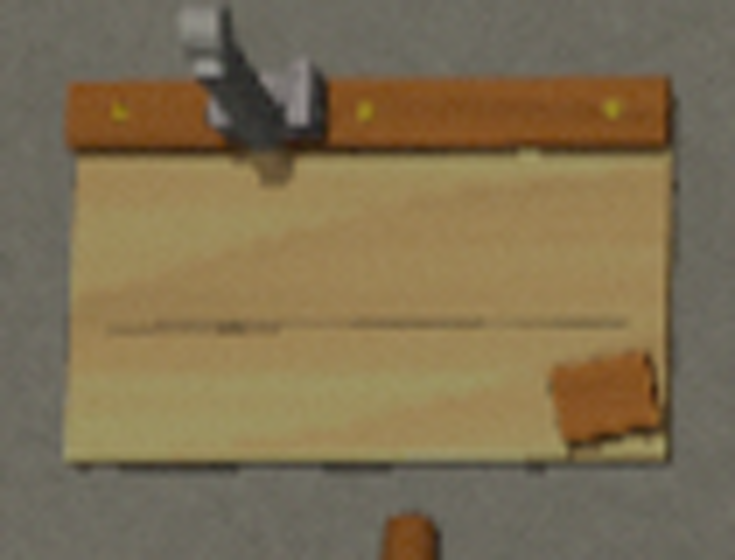

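View pics/js.png

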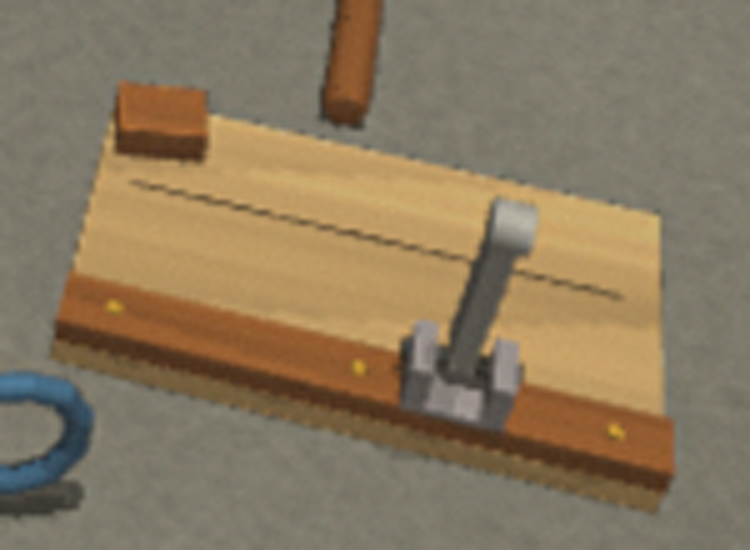

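View pics/rt.png

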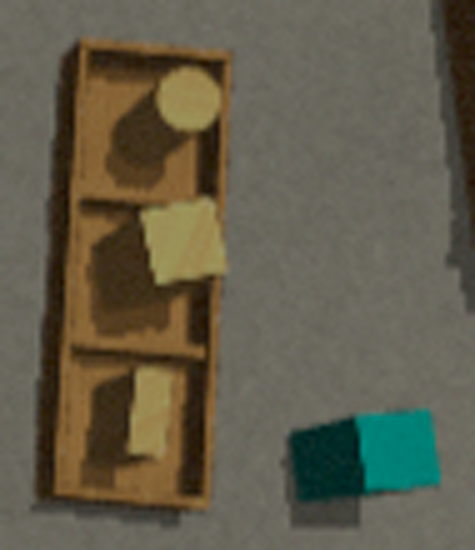

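View pics/rs.png

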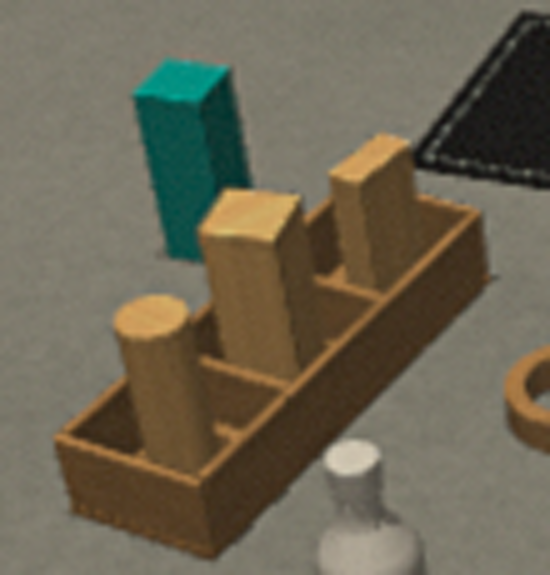

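The rack holds a round post (dowel) at top (443,206), a square post at (441,233) and a thin slat at (435,267). The square-topped wooden post in the middle cell fits the blank, and its 36 mm side is checked next. The turquoise post at (478,276) is the decoy. The stop's leaf is up with its knob at scene (482,315), and the gauge side runs towards the offcut. Next I measure.

```bash
python3 - <<'E'
from h import *
import pickle
d=pickle.load(open("c0.pkl","rb"));T,S=d["top"],d["scene"]
f=lambda p,o,s:(np.array(p,float)+.5)/s-.5+np.array(o)
# blank top face mask (bright wood)
hsv=cv2.cvtColor(T["color"],cv2.COLOR_BGR2HSV)
def face(c,box,lo,hi):
    h=cv2.cvtColor(c["color"],cv2.COLOR_BGR2HSV);m=cv2.inRange(h,lo,hi);x0,y0,x1,y1=box
    M=np.zeros_like(m);M[y0:y1,x0:x1]=m[y0:y1,x0:x1]
    cs,_=cv2.findContours(M,cv2.RETR_EXTERNAL,cv2.CHAIN_APPROX_NONE);return max(cs,key=cv2.contourArea)
print("hsv top",hsv[233,441],hsv[206,443],hsv[225,426])
k=face(T,(428,218,455,248),(10,60,150),(35,255,255))
r=cv2.minAreaRect(k);bp=cv2.boxPoints(r);W=cast(T,bp,.105)[:,:2]
print("blank px",r,"\nW",W.round(4),"sides",np.linalg.norm(np.roll(W,-1,0)-W,axis=1),"mid",cast(T,[k[:,0].mean(0)],.105))
# scene corners of blank top face
sc=f([(203,228),(228,190),(302,196),(277,240)],(150,165),5);W2=cast(S,sc,.105)[:,:2]
print("scene",W2.round(4),np.linalg.norm(np.roll(W2,-1,0)-W2,axis=1),"mid",W2.mean(0))
tc=f([(141,211),(209,197),(226,273),(158,285)],(405,185),5);W3=cast(T,tc,.105)[:,:2];print("top manual",W3.round(4),np.linalg.norm(np.roll(W3,-1,0)-W3,axis=1),W3.mean(0))
rk=cast(T,f([(80,40),(232,50),(210,505),(55,495)],(405,185),5),.045)[:,:2];print("rack",rk.round(4),np.linalg.norm(np.roll(rk,-1,0)-rk,axis=1),rk.mean(0))
# jig
J=cast(T,f([(72,150),(668,150)],(150,170),7),.024);print("fence face top edge",J.round(4))
J=cast(T,f([(66,459),(668,462)],(150,170),7),.012);print("near bed edge",J.round(4))
J=cast(T,f([(68,82),(668,75)],(150,170),7),.024);print("far fence edge",J.round(4))
J=cast(S,f([(118,107),(660,213)],(380,270),5),.012);print("S near bed edge",J.round(4))
J=cast(S,f([(80,274),(672,416)],(380,270),5),.024);print("S face top edge",J.round(4))
J=cast(S,f([(58,322),(672,470)],(380,270),5),.024);print("S far fence edge",J.round(4))
# knob: both ends / sides
print("knob",tri(T,f((205,38),(150,170),7),S,f((515,228),(380,270),5)))
# bracket tops z=.046
print("bracket S",cast(S,f([(425,325),(507,342)],(380,270),5),.046).round(4))
print("bracket T",cast(T,f([(213,75),(307,60),(212,115),(320,70)],(150,170),7),.046).round(4))
g=face(T,(280,190,365,285),(50,80,40),(90,255,255));gr=cv2.boxPoints(cv2.minAreaRect(g));M=cast(T,gr,.002);print("mat",M[:,:2].round(4),M.mean(0))
E
```

```text
hsv top [ 26 109 154] [ 22 119 157] [ 20 207  48]
blank px ((441.5000305175781, 232.50003051757812), (13.728129386901855, 13.728130340576172), 78.69007110595703) 
W [[ 0.4948 -0.3339]
 [ 0.5023 -0.366 ]
 [ 0.4701 -0.3719]
 [ 0.4627 -0.34  ]] sides [0.03289181 0.03267865 0.03274918 0.03263573] mid [[ 0.48224756 -0.35341017  0.105     ]]
scene [[ 0.5022 -0.3636]
 [ 0.4719 -0.3702]
 [ 0.464  -0.3361]
 [ 0.4985 -0.3278]] [0.03104647 0.03495866 0.03546576 0.03594619] mid [ 0.4841698  -0.34943179]
top manual [[ 0.4955 -0.3325]
 [ 0.5033 -0.3648]
 [ 0.467  -0.3724]
 [ 0.4603 -0.3402]] [0.0332788  0.03702794 0.03290036 0.03605049] [ 0.48152517 -0.35246796]
rack [[ 0.5937 -0.318 ]
 [ 0.5908 -0.3949]
 [ 0.3612 -0.3807]
 [ 0.3639 -0.3045]] [0.07695052 0.23008108 0.07619185 0.23017466] [ 0.47740151 -0.34955456]
fence face top edge [[0.5829 0.3459 0.024 ]
 [0.5895 0.1282 0.024 ]]
near bed edge [[0.4703 0.3432 0.012 ]
 [0.4757 0.1241 0.012 ]]
far fence edge [[0.6084 0.3493 0.024 ]
 [0.6179 0.1297 0.024 ]]
S near bed edge [[0.4887 0.1286 0.012 ]
 [0.4709 0.3456 0.012 ]]
S face top edge [[0.5949 0.135  0.024 ]
 [0.5852 0.3496 0.024 ]]
S far fence edge [[0.6207 0.1325 0.024 ]
 [0.6097 0.3502 0.024 ]]
knob (array([0.60151993, 0.27531645, 0.1114262 ]), np.float64(0.0019678122770700446))
bracket S [[0.5942 0.2592 0.046 ]
 [0.5918 0.2877 0.046 ]]
bracket T [[0.6066 0.29   0.046 ]
 [0.6133 0.2566 0.046 ]
 [0.5918 0.2893 0.046 ]
 [0.6097 0.2516 0.046 ]]
mat [[ 0.3913  0.0015]
 [ 0.5699  0.0032]
 [ 0.5704 -0.1482]
 [ 0.3917 -0.1465]] [ 0.48079854 -0.07251269  0.002     ]
```

Everything is consistent. The blank top comes out about 35 mm square in both views, centred at (0.482,-0.351) with yaw about 0.215. The fence face is at x≈0.587 (at y=0.28), jig yaw about 0.04. The knob is about 76 mm from the hinge (80 expected) at angle ≈1.66. First I pinch the knob and lead the leaf down.

```bash
cat >> h.py <<'E'
from cell import robot
def down(psi):
    best=None
    return [(R.from_euler('z',psi+k*np.pi)*R.from_euler('x',np.pi)*R.identity()).as_quat() for k in(0,1)]
# psi: world angle of tool x; jaw (tool y) is at psi-90deg
def go(p,jaw):
    q=np.array(robot.read_q());c=[]
    for o in down(jaw+np.pi/2):
        s=robot.inverse_kinematics(list(p),list(o))
        if s is not None:c.append((np.abs(np.array(s)-q).max(),list(o),s))
    c.sort(key=lambda t:t[0]);robot.move_to(list(p),c[0][1]);return c[0]
def st(t=""):print(t,"t%.1f"%robot.read_clock(),"pos",np.round(robot.read_position(),4),"gap %.4f"%robot.read_finger_gap(),"F",np.round(robot.read_wrist_force(),1))
def snap(tag):
    import pickle
    d={n:robot.capture(n) for n in("scene","top")};pickle.dump(d,open(f"{tag}.pkl","wb"));return d
YJ=.04
HX,HY,HZ=.595,.274,.036
def knob(a,r=.080): # radial leaf direction -> world (jig x axis)
    lx=-r*np.cos(a);return np.array([HX+lx*np.cos(YJ),HY+lx*np.sin(YJ),HZ+r*np.sin(a)])
E
python3 - <<'E'
from h import *
k=knob(1.657)
go(k+[0,0,.07],YJ+np.pi/2); robot.grip(.05,20); st("above")
robot.move_straight(list(k+[0,0,-.013]),speed=.12,stop_force=6); st("at knob")
robot.grip(0.0,20); st("pinched")
d=snap("c1");crop(d["scene"]["color"],400,210,560,370,4,"pics/k1s.png")
E
```

```text
above t2.5 pos [0.6018 0.2744 0.1858] gap 0.0498 F [-0.4 -0.7  0.6]
at knob t3.4 pos [0.6022 0.2744 0.1037] gap 0.0500 F [-0.8  0.4  0.8]
pinched t3.8 pos [0.6023 0.274  0.1035] gap 0.0132 F [ 0.6 -2.2  4.7]
```

View pics/k1s.png

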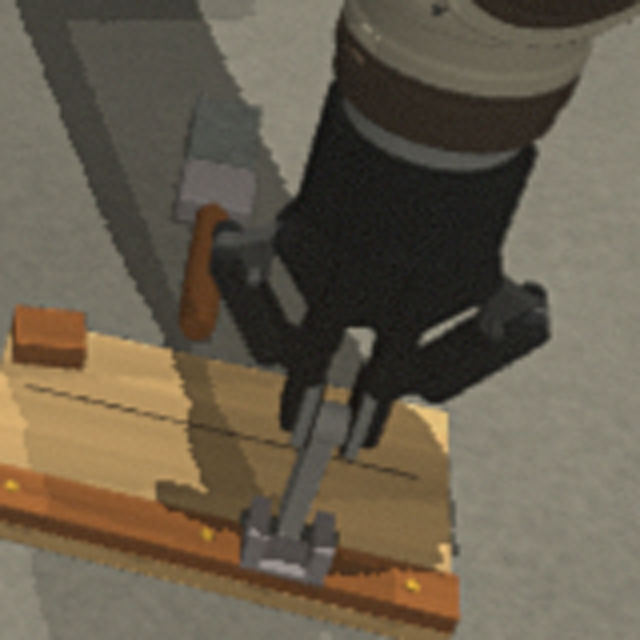

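The view shows the knob held between the fingers at crop (335,430), with a gap of about 14 mm, which matches the knob. Now I lead it down the arc.

```bash
python3 - <<'E'
from h import *
for a in np.linspace(1.657,0,9)[1:]:
    robot.move_straight(list(knob(a)+[0,0,-.013]),speed=.12)
    st("%.2f"%a)
h=robot.move_straight(list(knob(0)+[0,0,-.017]),speed=.03,stop_force=8); st("end %s"%h)
robot.grip(.04,20); st("open")
p=np.array(robot.read_position());robot.move_straight(list(p+[0,0,.10]),speed=.25); st()
d=snap("c2");crop(d["scene"]["color"],380,220,540,380,4,"pics/k2s.png");crop(d["top"]["color"],150,130,270,250,5,"pics/k2t.png")
E
```

```text
1.45 t4.2 pos [0.5853 0.2734 0.1031] gap 0.0131 F [-1.6 -3.8  7. ]
1.24 t4.4 pos [0.5691 0.2728 0.0992] gap 0.0133 F [-1.6 -5.   7.2]
1.04 t4.7 pos [0.5539 0.2722 0.0921] gap 0.0131 F [-3.2 -4.1  6.8]
0.83 t5.0 pos [0.5403 0.2716 0.0818] gap 0.0132 F [-3.9 -4.   4.9]
0.62 t5.3 pos [0.5293 0.2712 0.0692] gap 0.0137 F [-4.7 -4.2  3.6]
0.41 t5.6 pos [0.5213 0.2708 0.0549] gap 0.0132 F [-4.2 -4.2  1.7]
0.21 t5.9 pos [0.5165 0.2706 0.0392] gap 0.0136 F [-4.2 -3.8  0.4]
0.00 t6.2 pos [0.5148 0.2706 0.0229] gap 0.0130 F [-3.7 -3.8 -1.3]
end False t6.5 pos [0.5148 0.2706 0.0196] gap 0.0134 F [-7.4 -4.4  1.4]
open t6.8 pos [0.5155 0.2711 0.0193] gap 0.0405 F [ 0.3 -0.  -0.7]
 t7.4 pos [0.5158 0.2713 0.1199] gap 0.0400 F [-0.1  0.5 -0.5]
```

View pics/k2s.png

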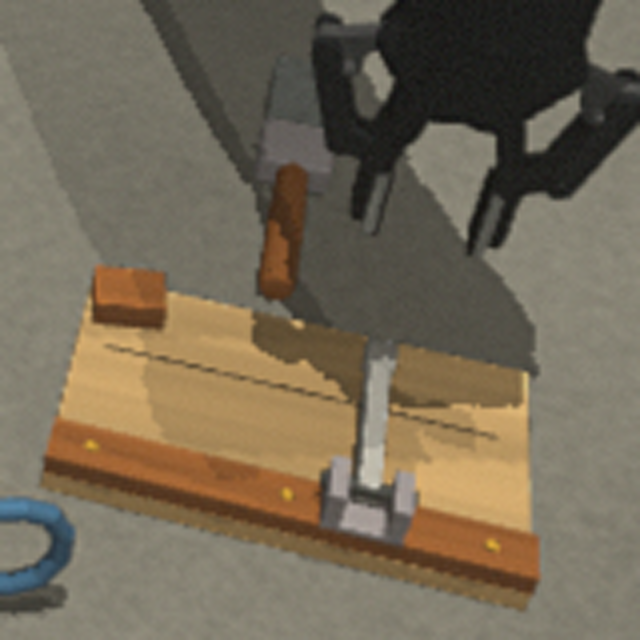

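The leaf lies out over the bed, knob at crop (382,348). I press on the knob with closed fingers to verify the end stop. The knob top should be at z≈0.045.

```bash
python3 - <<'E'
from h import *
robot.grip(0.0,20)
k=knob(0)
robot.move_straight(list(k+[0,0,.03]),speed=.2)
h=robot.move_straight([k[0],k[1],.032],speed=.04,stop_force=5); st("press %s"%h)
p=np.array(robot.read_position());robot.move_straight(list(p+[0,0,.12]),speed=.3)
robot.grip(.085,60)
B=np.array([.482,-.351]);jb=.215+np.pi/2
s=go([*B,.19],jb); st("over blank"); print(np.round(s[2],2))
d=snap("c3");crop(d["scene"]["color"],140,120,300,290,4,"pics/b3s.png");crop(d["top"]["color"],150,160,270,250,5,"pics/k3t.png")
crop(d["scene"]["color"],380,270,530,380,5,"pics/k3s.png")
E
```

```text
press True t9.0 pos [0.5152 0.271  0.0447] gap 0.0000 F [-2.6 -0.9  7.5]
over blank t12.5 pos [ 0.4825 -0.3503  0.19  ] gap 0.0849 F [ 0.6 -0.1  0.2]
[-0.63  0.19  0.21  1.59  0.   -0.84]
```

View pics/b3s.png

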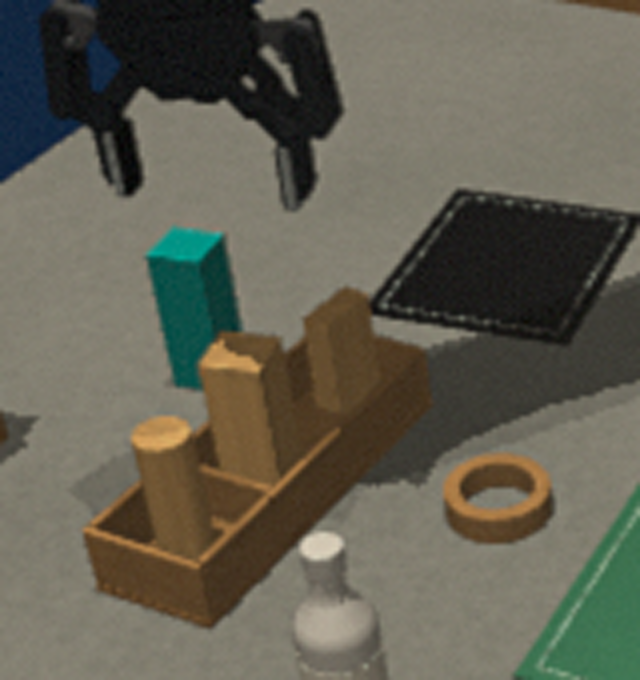

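View pics/k3t.png

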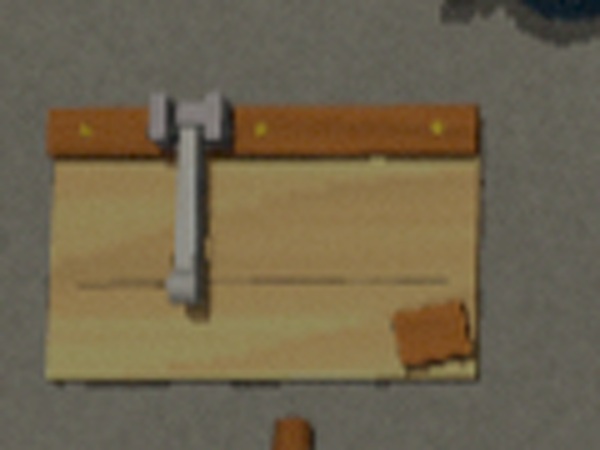

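View pics/k3s.png

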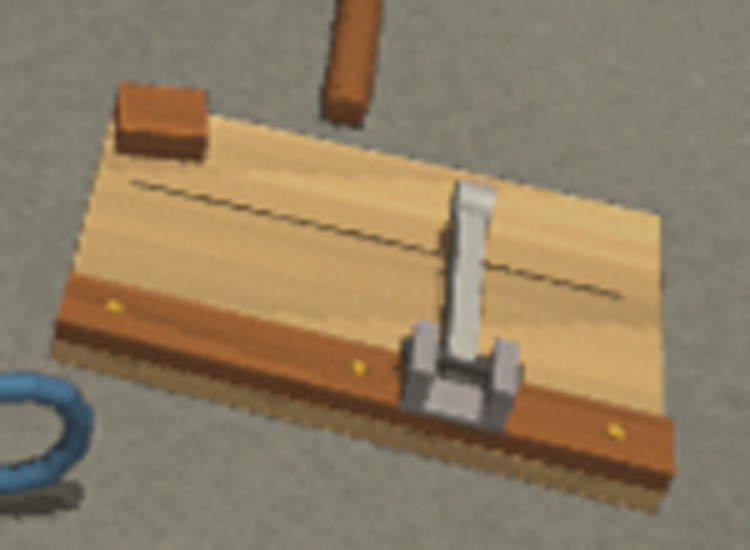

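The leaf is fully down: contact was at z=0.0447 against 0.045 expected, and both views show it level. The blank is confirmed as the square post at crop (240,400). I pick it now, then stand it on the mat.

```bash
python3 - <<'E'
from h import *
p=np.array(robot.read_position())
h=robot.move_straight([.482,-.351,.062],speed=.15,stop_force=8); st("down %s"%h)
robot.grip(.0,60); st("gripped")
h=robot.move_straight([.482,-.351,.19],speed=.2); st("lifted")
d=snap("c4");crop(d["scene"]["color"],140,80,300,290,3.6,"pics/b4s.png")
E
```

```text
down False t13.6 pos [ 0.4825 -0.3513  0.0631] gap 0.0848 F [ 0.5 -0.6  0.3]
gripped t14.1 pos [ 0.4822 -0.3511  0.0625] gap 0.0355 F [0.1 0.3 3.3]
lifted t14.9 pos [ 0.4817 -0.3508  0.1885] gap 0.0354 F [ 0.1 -0.1 -2.1]
```

View pics/b4s.png

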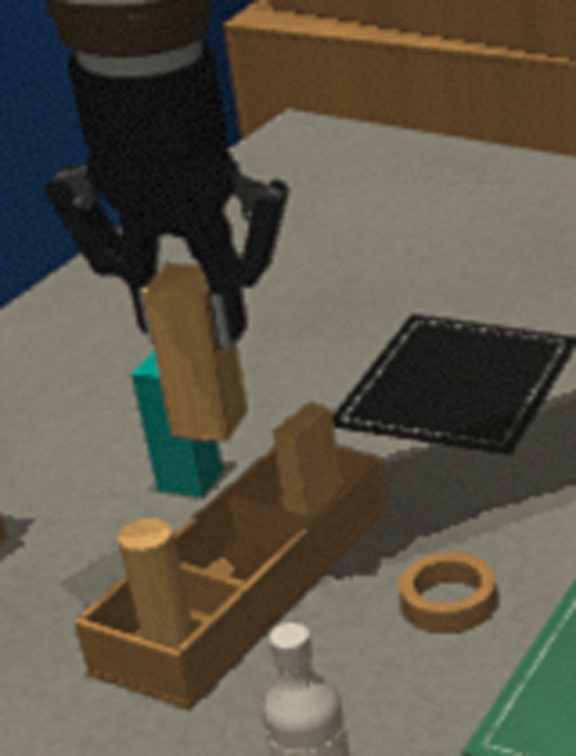

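The blank is held (gap 35.4 mm) and its neighbours still stand. Next I set it on the mat and tip it away from the robot.

```bash
python3 - <<'E'
from h import *
go([.413,-.072,.15],np.pi/2); st("over mat")
h=robot.move_straight([.413,-.072,.052],speed=.08,stop_force=5); st("set %s"%h)
robot.grip(.085,60); 
p=np.array(robot.read_position());robot.move_straight([p[0],p[1],.15],speed=.3); st("released")
d=snap("c5");crop(d["scene"]["color"],220,130,420,320,4,"pics/b5s.png")
E
```

```text
over mat t16.1 pos [ 0.4134 -0.0725  0.1501] gap 0.0355 F [ 0.2 -0.7 -1.5]
set True t17.2 pos [ 0.4126 -0.0722  0.0592] gap 0.0353 F [ 0.5 -2.2  3.8]
released t18.2 pos [ 0.4124 -0.0719  0.1509] gap 0.0848 F [ 0.4 -0.8 -1.9]
```

View pics/b5s.png

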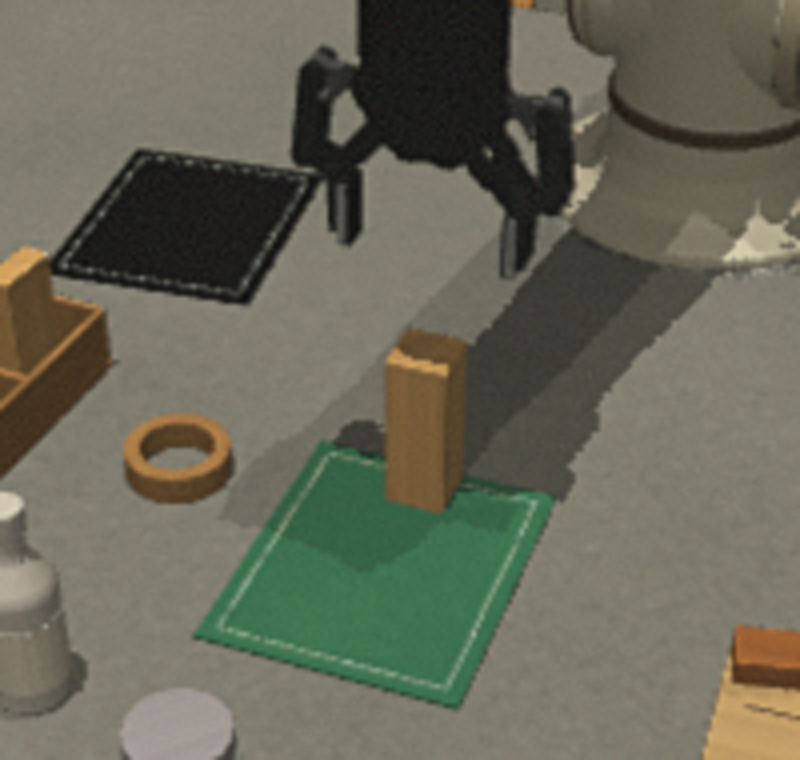

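The blank stands at the mat's near edge, crop (425,430). Now I push near its top to tip it.

```bash
python3 - <<'E'
from h import *
robot.grip(0.0,60)
robot.move_straight([.352,-.072,.15],speed=.2)
robot.move_straight([.352,-.072,.084],speed=.2); st("behind")
robot.move_straight([.43,-.072,.084],speed=.08); st("pushed")
robot.move_straight([.36,-.072,.16],speed=.3)
robot.grip(.085,60);st()
d=snap("c6");crop(d["scene"]["color"],220,130,420,320,4,"pics/b6s.png");crop(d["top"]["color"],270,180,390,290,5,"pics/b6t.png")
E
```

```text
behind t20.0 pos [ 0.3522 -0.072   0.0844] gap -0.0001 F [ 0.4 -0.6  0.1]
pushed t21.1 pos [ 0.4297 -0.072   0.084 ] gap -0.0001 F [-0.3  0.4 -0.5]
 t22.4 pos [ 0.36  -0.072  0.16 ] gap 0.0847 F [-0.4 -0.4  1. ]
```

View pics/b6s.png

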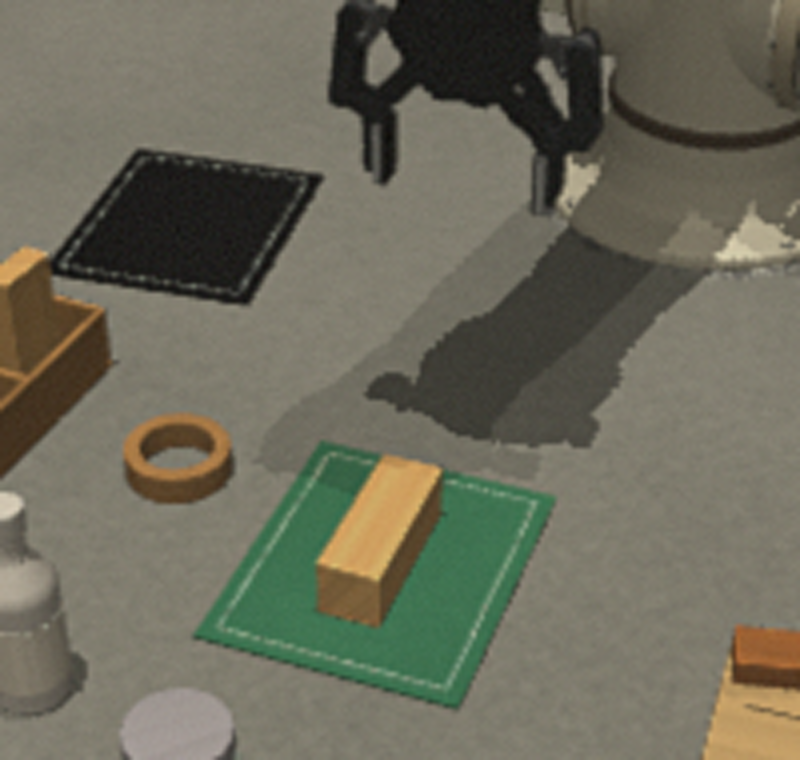

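View pics/b6t.png

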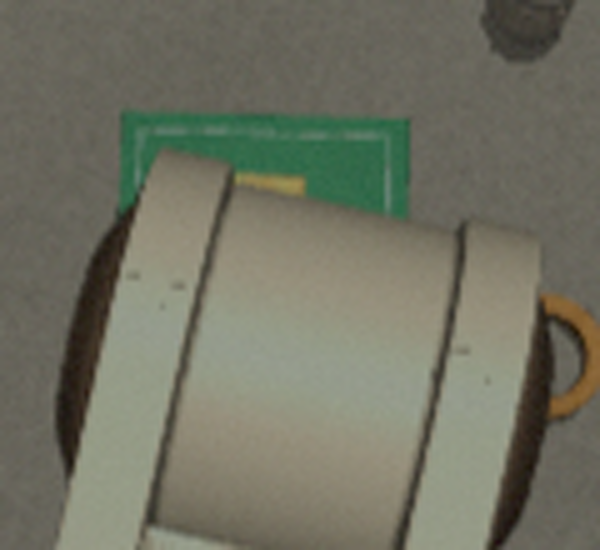

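The blank lies wholly on the mat, with top-face corners at crop (380,457), (440,465), (382,575) and (318,565). I measure it from these.

```bash
python3 - <<'E'
from h import *
import pickle
d=pickle.load(open("c6.pkl","rb"))
f=lambda p,o,s:(np.array(p,float)+.5)/s-.5+np.array(o)
W=cast(d["scene"],f([(380,457),(441,465),(382,578),(318,566)],(220,130),4),.038)[:,:2]
print(W.round(4),np.linalg.norm(np.roll(W,-1,0)-W,axis=1),W.mean(0))
e=(W[3]+W[2]-W[0]-W[1]);print("ang",np.arctan2(e[1],e[0]))
E
```

```text
[[ 0.4376 -0.0903]
 [ 0.432  -0.0554]
 [ 0.5319 -0.0532]
 [ 0.5351 -0.0881]] [0.03535148 0.09984894 0.03513057 0.09755492] [ 0.48414785 -0.07177264]
ang 0.022661883972142513
```

The size is right (about 35×99 mm), and the centre is about (0.483,-0.072). Before placing, I refine the fence line by fitting its mask edges.

```bash
python3 - <<'E'
from h import *
import pickle
d=pickle.load(open("c3.pkl","rb"))
f=lambda p,o,s:(np.array(p,float)+.5)/s-.5+np.array(o)
T=d["top"];g=T["color"].astype(float)
# subpixel edge along rows: fence/bed (dark->bright) using G channel
def edge(r0,r1,cols,sign,ch=1):
    out=[]
    for u in cols:
        c=cv2.GaussianBlur(g[:,u-1:u+2,ch].mean(1).reshape(-1,1),(1,5),0).ravel();dr=np.diff(c)[r0:r1]*sign
        i=dr.argmax()
        if 0<i<len(dr)-1:
            a,b,e=dr[i-1:i+2];i=i+.5*(a-e)/(a-2*b+e)
        out.append((u,r0+i+.5))
    return np.array(out)
for nm,r0,r1,cols,sg,z in(("face",186,198,[*range(163,180),*range(199,243)],1,.018),("near",230,242,range(163,225),-1,.012),("far",175,186,[*range(163,178),*range(199,243)],0,.024)):
    if sg==0:
        e=edge(r0,r1,cols,1,2)
    else: e=edge(r0,r1,cols,sg)
    W=cast(T,e,z);l=cv2.fitLine(W[:,:2].astype(np.float32),cv2.DIST_HUBER,0,.001,.001).ravel()
    s=l[0]/l[1];print(nm,"yaw",-np.arctan(s),"x at y=.27",l[2]+s*(.27-l[3]), "rms px",np.std(e[:,1]-np.polyval(np.polyfit(e[:,0],e[:,1],1),e[:,0])))
# leaf in top view: crop5 (offset150,160): left/right edges
k=f([(181,150),(206,150),(176,240),(200,240)],(150,160),5);print("leaf top edges",cast(T,k,.040).round(4))
S=d["scene"];k=f([(447,345),(480,350),(463,230),(488,232)],(380,270),5);print("leaf S",cast(S,k,.040).round(4))
E
```

```text
face yaw 0.03610595 x at y=.27 0.58404285 rms px 0.122251215765483
near yaw 0.026474431 x at y=.27 0.47298163 rms px 0.059110645555770315
far yaw 0.03981681 x at y=.27 0.6121949 rms px 0.13095261395813496
leaf top edges [[0.5845 0.2754 0.04  ]
 [0.5849 0.2628 0.04  ]
 [0.538  0.2747 0.04  ]
 [0.5384 0.2627 0.04  ]]
leaf S [[0.5953 0.2683 0.04  ]
 [0.5934 0.2797 0.04  ]
 [0.5364 0.2685 0.04  ]
 [0.5341 0.2775 0.04  ]]
```

```bash
python3 - <<'E'
from h import *
Y=.036
go([.483,-.073,.12],np.pi/2+.015)
h=robot.move_straight([.483,-.073,.017],speed=.12,stop_force=8); st("down %s"%h)
robot.grip(0.,60); st("grip")
robot.move_straight([.483,-.073,.15],speed=.25); st("lift")
c=go([.564,.204,.12],Y); print(np.round(c[2],2)); st("over jig")
d=snap("c7");crop(d["scene"]["color"],380,230,530,380,4,"pics/p7s.png")
E
```

```text
down False t24.1 pos [ 0.4835 -0.0731  0.0179] gap 0.0847 F [ 0.1 -0.3 -0.2]
grip t24.6 pos [ 0.4834 -0.0731  0.0176] gap 0.0349 F [-0.7  0.6  5.4]
lift t25.3 pos [ 0.4825 -0.0729  0.1484] gap 0.0350 F [ 0.2  0.1 -1.4]
[ 0.35  0.19  0.08  1.46  0.   -1.26]
over jig t26.4 pos [0.5636 0.2032 0.1191] gap 0.0348 F [-0.1  0.1 -1.1]
```

View pics/p7s.png

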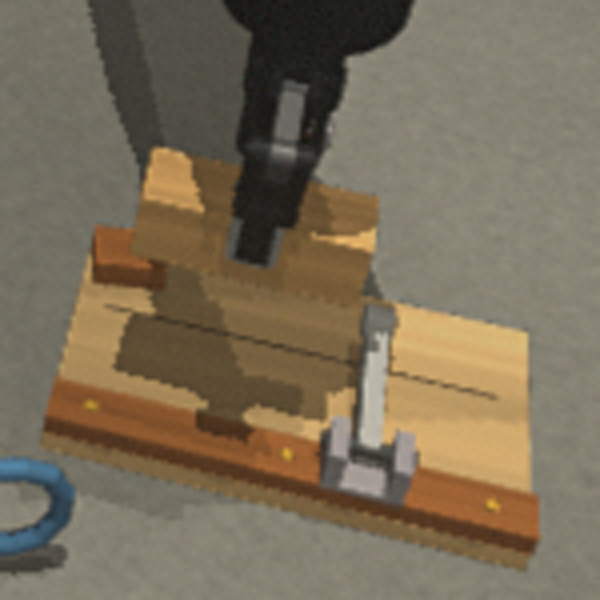

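The blank is held level and parallel to the fence above the bed, clear of the leaf at crop (370,380). I lower it, then slide it to the fence and to the stop under force limits.

```bash
python3 - <<'E'
from h import *
Y=.036;ex=np.array([np.cos(Y),np.sin(Y),0]);ey=np.array([-np.sin(Y),np.cos(Y),0])
robot.move_straight([.564,.204,.04],speed=.12)
h=robot.move_straight([.564,.204,.0255],speed=.03,stop_force=4); st("bed %s"%h)
p=np.array(robot.read_position());z=max(p[2]+.0005,.0275);p[2]=z
robot.move_straight(list(p),speed=.03)
h=robot.move_straight(list(p+ex*.015),speed=.03,stop_force=6); st("fence %s"%h)
q=np.array(robot.read_position());q[2]=z
q2=q-ex*.0005
h=robot.move_straight(list(q2+ey*.022),speed=.03,stop_force=6); st("stop %s"%h)
d=snap("c8");crop(d["scene"]["color"],380,230,530,380,4,"pics/p8s.png")
E
```

```text
bed True t27.8 pos [0.5641 0.204  0.0276] gap 0.0348 F [-0.9  0.1  5.1]
fence True t28.4 pos [0.5725 0.2041 0.0277] gap 0.0350 F [-0.9 -1.1  4.2]
stop True t28.9 pos [0.5716 0.2183 0.0277] gap 0.0349 F [-0.6 -3.1  4.7]
```

View pics/p8s.png

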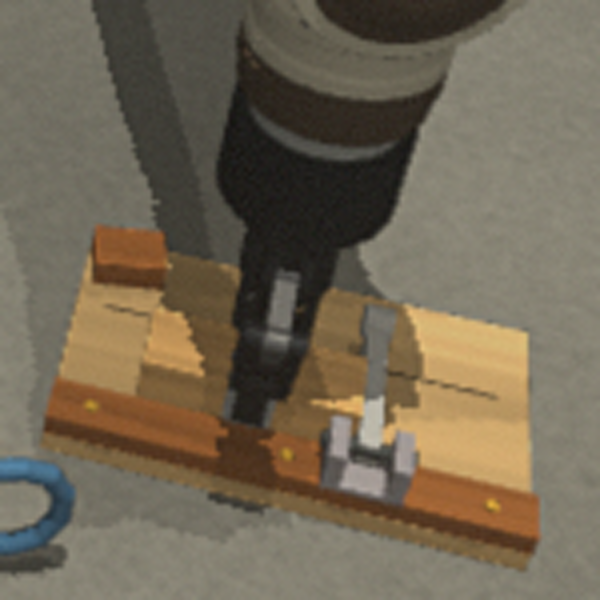

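Contacts came where predicted (centre about (0.572,0.218)). I press once more to the fence, release, and settle it with light nudges from closed fingers.

```bash
python3 - <<'E'
from h import *
Y=.036;ex=np.array([np.cos(Y),np.sin(Y),0]);ey=np.array([-np.sin(Y),np.cos(Y),0])
p=np.array(robot.read_position());p[2]=.0277
h=robot.move_straight(list(p+ex*.006),speed=.02,stop_force=5); st("fence %s"%h)
robot.grip(.085,60);st("rel")
p=np.array(robot.read_position());robot.move_straight([p[0],p[1],.11],speed=.25)
C=np.array([.571,.2175,0])
robot.grip(0.,60)
a=C-ex*.055;robot.move_straight([a[0],a[1],.10],speed=.25)
robot.move_straight([a[0],a[1],.024],speed=.2)
h=robot.move_straight(list(a+ex*.03+[0,0,.024]),speed=.03,stop_force=4); st("nudge x %s"%h)
q=np.array(robot.read_position());robot.move_straight(list(q-ex*.012),speed=.15)
q=np.array(robot.read_position());robot.move_straight([q[0],q[1],.10],speed=.3)
b=C-ey*.075;robot.move_straight([b[0],b[1],.10],speed=.25)
robot.move_straight([b[0],b[1],.030],speed=.2)
h=robot.move_straight(list(b+ey*.025+[0,0,.030]),speed=.03,stop_force=4); st("nudge y %s"%h)
q=np.array(robot.read_position());robot.move_straight(list(q-ey*.012),speed=.15)
q=np.array(robot.read_position());robot.move_straight([q[0],q[1],.12],speed=.3)
go([.40,.25,.22],Y); st("away")
d=snap("c9");crop(d["scene"]["color"],380,250,530,380,5,"pics/p9s.png");crop(d["top"]["color"],150,160,270,250,6,"pics/p9t.png")
E
```

```text
fence True t29.2 pos [0.5718 0.2182 0.0278] gap 0.0351 F [-1.6  0.1  4.5]
rel t29.8 pos [0.5718 0.2176 0.0276] gap 0.0848 F [0.9 0.5 0.6]
nudge x True t32.7 pos [0.5403 0.2162 0.0235] gap 0.0003 F [-1.6  0.3  1.2]
nudge y True t34.9 pos [0.5733 0.1567 0.0303] gap 0.0003 F [ 0.5 -3.3  2.9]
away t36.5 pos [0.4004 0.2497 0.2188] gap 0.0003 F [0.6 0.5 0.2]
```

View pics/p9s.png

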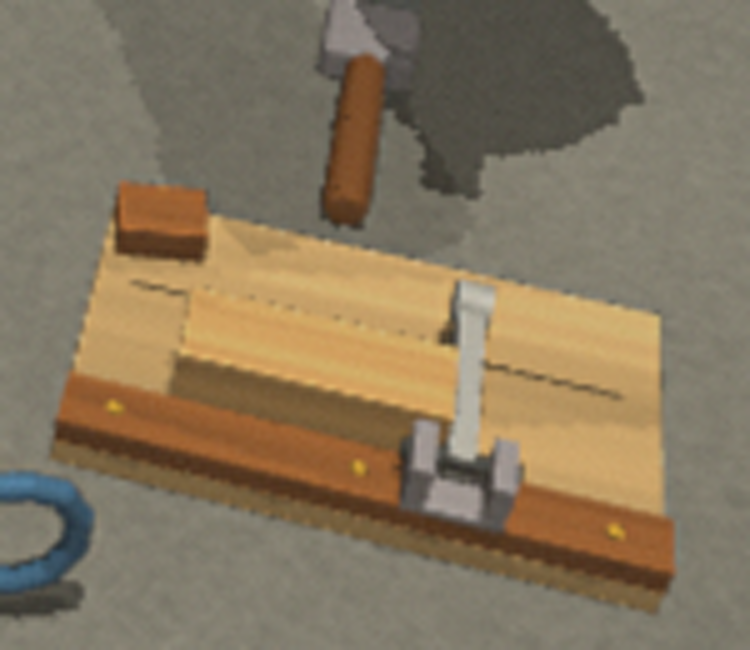

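View pics/p9t.png

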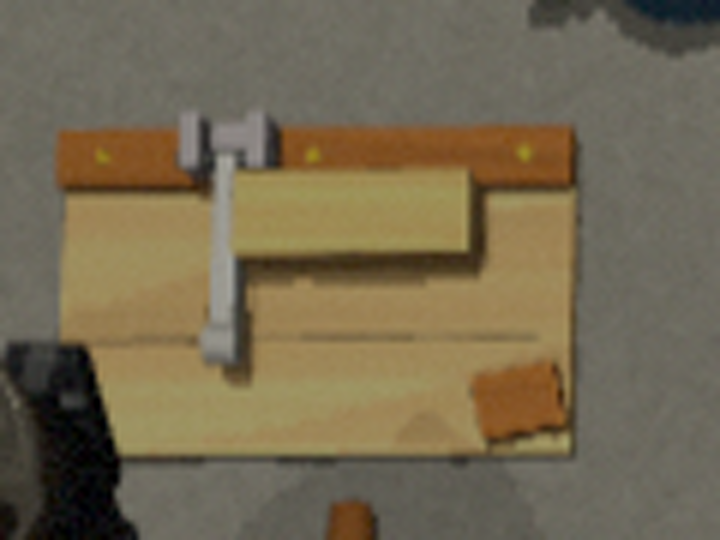

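The blank lies along the fence with its end at the leaf, and the leaf is still down. A numeric check of its angle and position follows.

```bash
python3 - <<'E'
from h import *
import pickle
d=pickle.load(open("c9.pkl","rb"));T=d["top"];S=d["scene"]
f=lambda p,o,s:(np.array(p,float)+.5)/s-.5+np.array(o)
for nm,c,pts,o,s in(("T",T,[(235,172),(470,168),(471,250),(237,254)],(150,160),6),("S",S,[(193,290),(178,355),(452,416),(455,347)],(380,250),5)):
    W=cast(c,f(pts,o,s),.048)[:,:2];print(nm,W.round(4),np.linalg.norm(np.roll(W,-1,0)-W,axis=1).round(4),W.mean(0).round(4))
    L=(W[1]-W[0],W[2]-W[3]) if nm=="T" else (W[3]-W[0],W[2]-W[1])
    print([float(-np.arctan(v[0]/v[1])) for v in L])
# edge profile of near top edge of blank in top image
g=T["color"].astype(float)[:,:,1];E=[]
for u in range(193,226):
    c=cv2.GaussianBlur(g[:,u].reshape(-1,1),(1,5),0).ravel();dr=-np.diff(c)[195:207];i=dr.argmax();a,b,e=dr[max(i-1,0)],dr[i],dr[min(i+1,11)]
    E.append((u,195+i+.5+.5*(a-e)/(a-2*b+e)))
W=cast(T,E,.048);l=cv2.fitLine(W[:,:2].astype(np.float32),cv2.DIST_HUBER,0,.001,.001).ravel();print("near edge yaw",-np.arctan(l[0]/l[1]),"x at y=.218",l[2]+l[0]/l[1]*(.218-l[3]))
E
```

```text
T [[0.5862 0.266 ]
 [0.5909 0.1679]
 [0.5558 0.1655]
 [0.5511 0.2628]] [0.0982 0.0352 0.0974 0.0352] [0.571  0.2156]
[0.048360888732899364, 0.048086436921077266]
S [[0.56   0.1684]
 [0.5945 0.1692]
 [0.5884 0.2677]
 [0.5542 0.2655]] [0.0345 0.0987 0.0343 0.0973] [0.5743 0.2177]
[0.0601862245716248, 0.062134843496680116]
near edge yaw 0.05058165 x at y=.218 0.5532983
```

In both views the blank's yaw is about 0.013 above the fence fits, which could be up to 1.4 mm of gap over its length. I check by touch: nudge near each end and compare the contact positions.

```bash
python3 - <<'E'
from h import *
Y=.04;ex=np.array([np.cos(Y),np.sin(Y),0]);ey=np.array([-np.sin(Y),np.cos(Y),0])
C=np.array([.571,.2175,0]);z=np.array([0,0,.026]);c0=C-ex*.031
a=c0-ex*.012-ey*.035
go([a[0],a[1],.09],Y)
robot.move_straight(list(a+z),speed=.2)
for off in(-.035,.025,-.035,.025):
    b=c0+ey*off
    robot.move_straight(list(b-ex*.006+z),speed=.15); 
    h=robot.move_straight(list(b+ex*.008+z),speed=.025,stop_force=5)
    p=np.array(robot.read_position());print(off,h,"along ex: %.4f"%((p-C)@ex),"t%.1f"%robot.read_clock(),np.round(robot.read_wrist_force(),1))
    robot.move_straight(list(b-ex*.006+z),speed=.15)
p=np.array(robot.read_position());robot.move_straight([p[0]-.01,p[1],.11],speed=.3)
b=C-ey*.075;robot.move_straight([b[0],b[1],.10],speed=.25)
robot.move_straight([b[0],b[1],.030],speed=.2)
h=robot.move_straight(list(b+ey*.025+[0,0,.030]),speed=.03,stop_force=4); st("nudge y %s"%h)
q=np.array(robot.read_position());robot.move_straight(list(q-ey*.012),speed=.15)
robot.move_straight([q[0],q[1]-.012,.12],speed=.3)
E
```

```text
-0.035 True along ex: -0.0305 t38.5 [-1.5  0.4  1.6]
0.025 True along ex: -0.0305 t39.7 [-1.9  0.4  1. ]
-0.035 True along ex: -0.0306 t40.9 [-1.8  0.3  1.1]
0.025 True along ex: -0.0306 t42.1 [-2.4  0.2  2.1]
nudge y True t44.4 pos [0.5736 0.1567 0.0303] gap 0.0005 F [ 0.3 -3.2  2.3]
```

By touch, both ends and the repeat nudges contact at the same depth (0.1 mm), so the blank is flush at yaw 0.040. The end position against the stop did not change (y=0.1567). Now I flip the stop up.

```bash
sed -i 's/^HX,HY,HZ=.*/HX,HY,HZ=.595,.2733,.036/' h.py; python3 - <<'E'
from h import *
k=knob(0)
robot.grip(.045,20)
go(k+[0,0,.07],YJ+np.pi/2)
h=robot.move_straight(list(k+[0,0,-.013]),speed=.15,stop_force=6); st("at knob %s"%h)
robot.grip(0.,20); st("pinch")
for a in np.linspace(0,1.93,11)[1:]:
    robot.move_straight(list(knob(a)+[0,0,-.013]),speed=.10)
    F=np.array(robot.read_wrist_force());print("%.2f"%a,F.round(1),end=" ")
h=robot.move_straight(list(knob(2.02)+[0,0,-.013]),speed=.03,stop_force=6); st("\nend %s"%h)
d=snap("c10");crop(d["scene"]["color"],380,210,540,380,4,"pics/u10.png")
E
```

```text
at knob False t47.5 pos [0.5155 0.2701 0.0238] gap 0.0451 F [ 0.3  0.6 -0.1]
pinch t47.9 pos [0.5157 0.2705 0.0241] gap 0.0133 F [0.4 1.5 6.1]
0.19 [0.5 2.6 2.3] 0.39 [-0.9  3.8  2.6] 0.58 [-1.5  4.3  2.7] 0.77 [-2.1  4.3  2.2] 0.97 [-0.5  4.3  2.2] 1.16 [-2.5  5.6  1.6] 1.35 [-1.9  5.5  1.6] 1.54 [-1.5  4.7  5. ] 1.74 [-1.   5.3  5.4] 1.93 [2.2 5.4 5.8] 
end False t51.3 pos [0.6302 0.2749 0.096 ] gap 0.0132 F [1.  4.7 8.6]
```

View pics/u10.png

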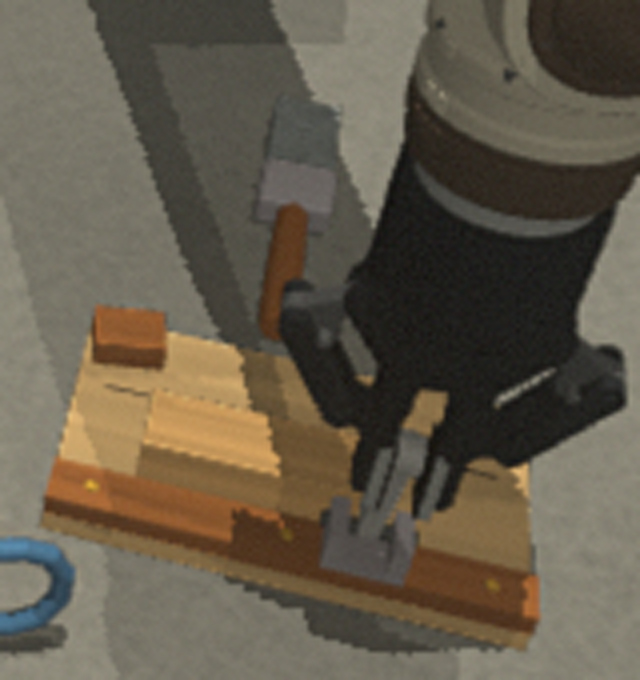

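The leaf is led back to its end stop, with the knob at crop (405,455). I release, back off and check.

```bash
python3 - <<'E'
from h import *
p=np.array(robot.read_position())
robot.grip(.05,20)
robot.move_straight([p[0],p[1],.20],speed=.2)
go([.35,.42,.25],YJ+np.pi/2); st("away")
d=snap("c11");crop(d["scene"]["color"],380,250,530,380,5,"pics/f11s.png");crop(d["top"]["color"],150,150,270,250,6,"pics/f11t.png");cv2.imwrite("pics/full11.png",d["scene"]["color"])
E
```

```text
away t53.7 pos [0.3508 0.4197 0.2495] gap 0.0501 F [-0.4 -0.4 -0.7]
```

View pics/f11s.png

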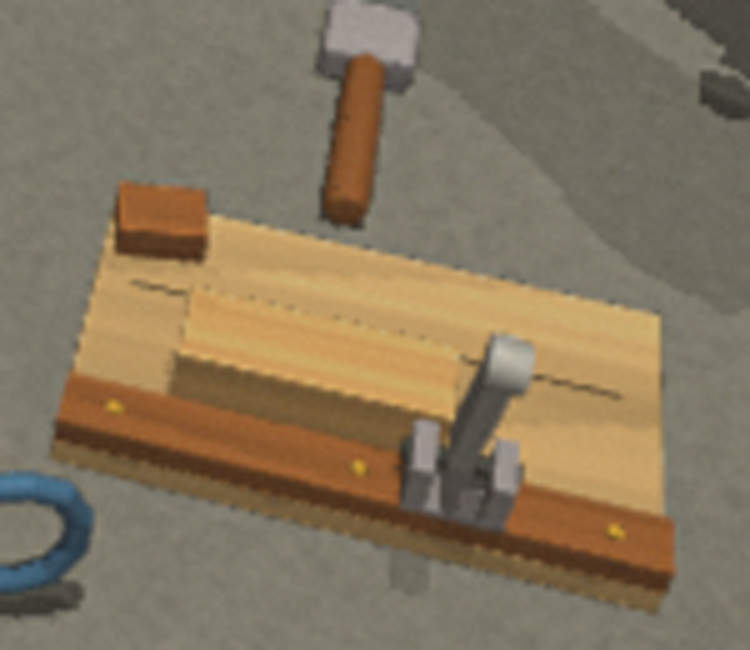

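View pics/f11t.png

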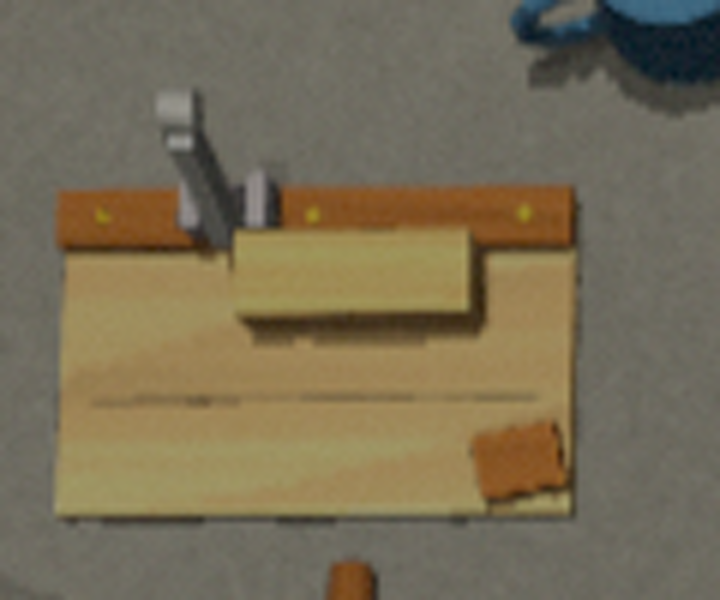

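View pics/full11.png

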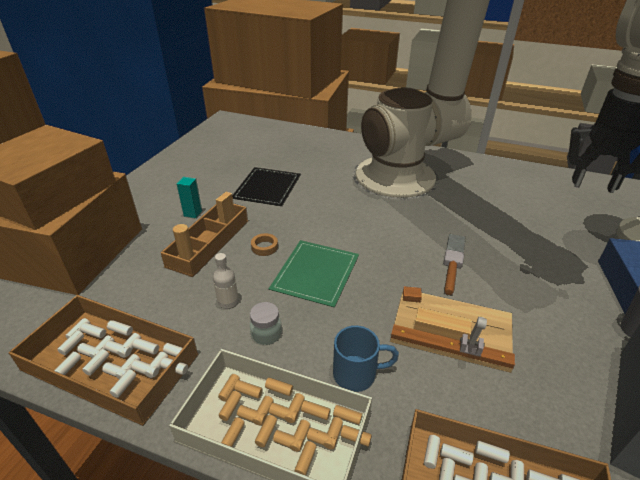

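The blank's corners are unchanged from before the flip and the other things are undisturbed. Last I measure the leaf angle and the blank's motion between frames c9 and c11.

```bash
python3 - <<'E'
from h import *
import pickle
a,b=[pickle.load(open(x,"rb")) for x in("c9.pkl","c11.pkl")]
f=lambda p,o,s:(np.array(p,float)+.5)/s-.5+np.array(o)
k,e=tri(b["top"],f((178,110),(150,150),6),b["scene"],f((511,365),(380,250),5));v=k-[HX,HY,HZ];print(k.round(4),e,"angle",np.arctan2(v[2],-v[0]),"r",np.hypot(v[0],v[2]))
for n,(x0,y0,x1,y1) in(("top",(192,184,232,206)),("scene",(412,304,462,336))):
    A,B=[cv2.cvtColor(d[n]["color"],cv2.COLOR_BGR2GRAY).astype(np.float32)[y0:y1,x0:x1] for d in(a,b)];print(n,cv2.phaseCorrelate(A,B))
E
```

```text
[0.619  0.2755 0.1115] 0.0016797710976139745 angle 1.8782323796783 r 0.07922368423730207
top ((0.0019461250363121962, 0.04239818491076974), 0.9285693183541298)
scene ((-0.11366539145199539, 0.044963077591859246), 1.012388963997364)
```

Vision puts the leaf at about 1.88±0.05 rad and the blank at under 0.15 px of motion. I check the leaf's end stop with a light push on it, well above the blank.

```bash
python3 - <<'E'
from h import *
robot.grip(0.,20)
go([.57,.2735,.17],YJ+np.pi/2)
robot.move_straight([.57,.2735,.098],speed=.2)
h=robot.move_straight([.64,.276,.098],speed=.05,stop_force=4); st("push %s"%h)
p=np.array(robot.read_position());robot.move_straight([.575,.2735,.12],speed=.2)
robot.move_straight([.57,.2735,.18],speed=.3)
go([.35,.42,.25],YJ+np.pi/2); st("away")
d=snap("c12");crop(d["scene"]["color"],380,250,530,380,5,"pics/f12s.png")
import pickle
a=pickle.load(open("c9.pkl","rb"));e=pickle.load(open("c11.pkl","rb"))
for n,(x0,y0,x1,y1) in(("top",(192,184,232,206)),("scene",(412,304,462,336)),("top",(172,160,186,182))):
  for r in (a,e):
    A,B=[cv2.cvtColor(q[n]["color"],cv2.COLOR_BGR2GRAY).astype(np.float32)[y0:y1,x0:x1] for q in(r,d)];print(n,cv2.phaseCorrelate(A,B)[0])
E
```

```text
push True t56.6 pos [0.5962 0.2744 0.0976] gap -0.0003 F [-4.1 -0.2  5.1]
away t58.3 pos [0.3507 0.4196 0.249 ] gap -0.0004 F [ 0.2 -0.3 -0.2]
top (0.10650168664718151, -0.020283883812503234)
top (0.08842384160082162, -0.05473998283515691)
scene (-0.08873026535743378, -0.07737085572508562)
scene (0.017639017837012716, -0.09532758273927655)
top (-0.13227776165447747, -0.5545925126916273)
top (1.2996320664103216, -0.7232532692111491)
```

View pics/f12s.png

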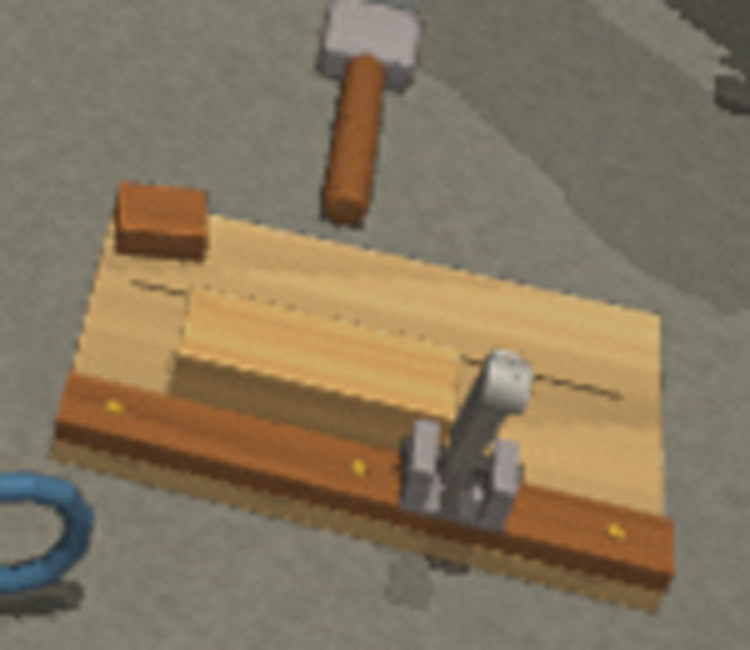

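The push moved the leaf slightly further back. It then resisted over 4 N, well above the hinge's friction, so it is on its end stop. The blank did not move (about 0.1 px). I hand in.

```bash
python3 -c "
from cell import robot
print(robot.read_clock());robot.finish_job()"
```

```text
58.4333
the job is handed in; nothing more can be done
```

The job is done and handed in at 58.4 s of the 72 s allowed; the hand-in gave no verdict.

**What I did**
1. I flipped the stop down and pressed it to its end stop. Contact was at z = 0.0447 m, against 0.045 m expected.
2. I took the square wooden blank from the rack's middle cell, stood it on the green mat, let go, and tipped it onto its side there.
3. I took it again, laid it on the bed, and slid it against the fence and the stop under force limits. I then settled it with light nudges.
4. I flipped the stop up and pushed it onto its rear end stop.

**Last checks**
- **Flush to the fence:** by touch, both ends of the blank sat at the same depth to 0.1 mm.
- **Against the stop:** repeat nudges stopped at the same place.
- **Blank unmoved:** flipping the stop up moved it by about 0.1 px in either view.
- **Other things:** they looked undisturbed in the full view taken just before the final push on the leaf. After that push I looked only at the jig area.

**What disagreed**
- **Blank angle:** the image fits put the blank about 0.013 rad off the fence line. The touch check showed it flush, so I trusted that.
- **Leaf angle:** after the first flip up, the leaf measured about 1.88 rad instead of 1.95. The extra push moved it a little further until it resisted more than 4 N. I did not measure the angle again after that.

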